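Drive a self-cutting T-knob into a bread box lid

ROBOT

A 6-joint arm with a two-finger parallel gripper is mounted at the origin on a cart in front of the work surface, level with it; the furniture and walls round the work are solid. World frame = base frame: x ahead of the robot, y to its left, z up, the work surface at z = 0. Lengths are in m, angles in degrees, forces in N, time in s.
With the tool pointing down it reaches from about 0.375 to 0.9 m from the base axis. Payload 3.1 kg.
Tool frame: the origin (TCP) lies on the centre line of the jaws, within the pads' length; the fingertips stand 17 mm ahead of it and the grasp point (between the pads) lies 2 mm behind it; z points along the fingers, y is the line along which they close (so a half turn about z gives the same grasp; the last joint's range is limited). The gripper opens to 85 mm and grips with 20 to 120 N. Pads are 22 mm wide; open, the fingers measure 114 mm over their backs; the gripper's body (76 mm by 85 mm) begins 54 mm behind the grasp point. The pads swing forward as they close: fully open they stand 13 mm farther back than shut.
Start: joints at [-77.034, 30.224, 82.088, -0, 67.689, -10.227], TCP at [0.246, -0.574, 0.218] pointing down, gripper open.
Joint ranges: [-176.69, 176.69], [-43.24, 126.21], [12.49, 139.97], [-82, 262], [0, 151.66], [-163.58, 163.58]. Speed limits (degrees/s): [159.86, 159.86, 180, 180, 180, 180].

INTERFACE

Orientations are given as [roll, pitch, yaw] about the fixed x, y, z axes, in that order (R = Rz(yaw) Ry(pitch) Rx(roll)).
In Python, from rig import r gives the robot as it stands.
- The arm moves only by the tool drive_tool, never from a script. Its argument "moves" is a list of rows, each a list of 2 entries, a list of its own where there are three numbers: the shift along the tool's x, y, z in m, then the turn, a rotation vector about the tool's x, y, z in degrees. In form: [[[x, y, z], [rx, ry, rz]], ...]. A call has 1 to 5 rows; each row shifts and turns the commanded pose from where the row before left it, along the tool's axes as they then stand; what a row does not reach is not made up. A row lasts 1/12 s, in which the tool goes at most 41.7 mm and 7.16 degrees, less where a joint would pass 70% of its speed; a pose out of reach is approached as far as the arm can. A call with a gripper value outside its range is refused whole. "hand" is the finger opening in m, from 0 to 0.0854, set as the call begins (left out, the last holds). The fingers move at their own pace and stop on an object; the grip force is fixed at half the most. Time passes only in rows, so rows that do not move let the fingers close. It gives the time, the measured TCP pose, the force, the opening and the grip force at its end, in the units of the state.
- r.get_state(): the state, without advancing time (a new reading comes with each control period).
- r.grab_frame(name): name is "scene" or "top" or "wrist"; returns the picture (480x640x3 uint8, red, green, blue); there is no depth.
- r.get_calibration(name): a dict with "fx", "fy", "cx", "cy" (pixels), "R" (3x3) and "t" (3): a world point X has camera coordinates R X + t; the wrist camera has in their place "hand_eye" (4x4, takes a point from camera to tool coordinates, whose origin is the TCP and whose axes are the flange's). Camera axes: x right, y down, z forward; pixel columns grow to the right and rows downward; lengths in m; the calibration is good to about 2 mm. The wrist camera is an equidistant fisheye: a pixel r from the principal point sees the ray r / f radians off the axis. A picture is of the moment at which its call begins: read the wrist's pose just before it. get_calibration takes no time and is no camera call.
- r.hand_in(): hands the job in; it is judged then, once.
The state is a dict: "time_s": time; "qpos": joint angles; "qd": joint speeds; "joint_torque": joint torques, N m; "position": TCP position; "tcp_rot": TCP orientation; "contact_force": force on the tool from outside, world axes, zero at the start; "wrist_torque": the same for the moment, N m; "gripper_width": finger opening in m; "grip_force": force on a finger pad.
Only numpy, scipy, OpenCV 4.12 (cv2) and the standard library are available. Lean on these libraries where they do the work, as an engineer would, in place of code of your own. Each camera call takes 0.05 s, during which the arm holds its last target. There are 200 camera calls.

TASK

The wooden lid of the bread box needs its knob. Take the steel T-bar knob out of the little drilled wooden block, stand its self-cutting screw upright in the pilot hole in the middle of the lid, and drive it: press straight down firmly, about 20 N but never near 40 N (the lid would split), while turning it clockwise as seen from above, until the knob's collar sits fully home on the wood; then let go. Leave the salt shaker, lemon and honey jar standing where they are.

Things in the scene. Friction and masses are not known exactly. Their poses are not given: they have to be found in the camera images.
- knob: loose steel T-bar knob, 130 g. Origin: centre of its collar's underside; z runs up the screw axis, x along the bar. Collar 25 mm across, 4 mm thick; above it a round neck 12 mm across, then the bar; below it the screw. At the start it stands upright in the block, its collar resting on the block's top.
- bar (a point): middle of the knob's level bar, 36 mm above the knob's origin; the bar is 56 mm long along x, 12 mm wide along y (grip it across this), 16 mm tall.
- screw_end (a point): working end of the knob's dark screw, 20 mm below the knob's origin. The screw is 12 mm across for its upper 12 mm, then tapers to a blunt end 10 mm across.
- block: fixed dark wooden block, 50 x 50 x 36 mm, with an upright hole 18 mm across through its middle that holds the knob's screw. Origin: centre of its underside, on the worktop.
- box: fixed bread box, white walls and a pale wooden lid with rounded edges; 226 mm along its x, 176 mm along its y, lid top 76 mm above the worktop. Origin: centre of its underside. It holds the lid; the lid lies on a rubber seal and gives about 1 mm for each 7 N of downward push, up to 5 mm.
- pilot (a point): centre of the mouth of the pilot hole in the middle of the lid, at the lid's upper face; z up. Hole 14 mm across, straight-walled (the flared edge is only drawn), so the tapered end finds it from about 2 mm off. The screw drops in until its end meets uncut wood 17 mm down, with the collar still 3 mm above the lid.
- hole_end (a point): uncut wood on the hole's axis, 17 mm below the mouth. With little push the screw only spins here. Pushed with 10 to 15 N or more (lids differ) and turned clockwise from above it cuts in 6 mm a full turn: half a turn under load brings the collar home. It keeps its depth when let go, so it may be regripped; turned anticlockwise under load it backs out. Push without turning does not drive it.
- salt: bystander: small salt shaker, 44 mm across, 90 mm tall; origin under its centre
- lemon: bystander: yellow lemon, 74 x 51 x 53 mm; origin under its centre
- honey: bystander: glass jar with a green lid, 70 mm across, 101 mm tall; origin under its centre
Not all that is in view belongs to the job. What is shaped like the knob but green or orange is not meant.

How it is judged:
By the outcome, as a careful person would: the job done as asked, in the order asked, and still so for the second after the job is handed in, with the robot touching nothing.
It also fails if it takes over 64 s, if anything falls off the work surface, if the arm or the gripper's body presses on something with over 40 N, if the wrist force passes 120 N, or if a joint passes its speed limit or range.

## Working session

There is one attempt and no reset: what is moved stays moved. The work goes in short steps, Python scripts to look and compute and a tool call to move; the robot and the scene stay as the last step left them, time stands still between calls to the robot, and variables do not carry over. Pictures are saved under pics/ and viewed, at most 10 in all, crops included, and the job is handed in when it is done.

Besides the shell and the picture viewer there is one more tool, called after "Emit:" by a JSON object that holds its "fn" and its "kwargs". drive_tool: Moves the arm, as the interface text tells. Its arguments: {"type":"object","properties":{"moves":{"type":"array","items":{"type":"array"}},"hand":{"type":"number"}},"required":["moves"]}

```bash
mkdir -p pics; ls; python3 - <<'E'
from rig import r
import cv2,numpy as np
a=r.grab_frame("scene");b=r.grab_frame("top")
cv2.imwrite("pics/a.png",a[...,::-1]);cv2.imwrite("pics/b.png",b[...,::-1])
for n in("scene","top","wrist"):print(n,r.get_calibration(n))
print(r.get_state())
E
```

```text
pics
scene {'fx': 501.15878574782766, 'fy': 501.15878574782766, 'cx': 317.3770153684004, 'cy': 237.11801372586595, 'R': array([[-0.846443  , -0.53220399, -0.01712206],
       [-0.39900553,  0.65523454, -0.64145326],
       [ 0.35260295, -0.53612182, -0.76697102]]), 't': array([0.49917796, 0.27955222, 1.25770773])}
top {'fx': 528.7005742837458, 'fy': 528.7005742837458, 'cx': 320.62809080321813, 'cy': 237.4931469465373, 'R': array([[ 0.00743796, -0.99996597,  0.00356761],
       [-0.9984016 , -0.00762612, -0.0560008 ],
       [ 0.0560261 , -0.00314538, -0.99842435]]), 't': array([0.01424192, 0.58498902, 1.330263  ])}
wrist {'fx': 371.64829954431775, 'fy': 371.64829954431775, 'cx': 313.47027289200327, 'cy': 240.600663984843, 'hand_eye': array([[ 5.65069637e-05, -9.47568480e-01, -3.19552770e-01,
         8.16837998e-02],
       [ 9.99999996e-01,  7.49316544e-05, -4.53631191e-05,
         3.59258154e-04],
       [ 6.69292795e-05, -3.19552766e-01,  9.47568480e-01,
        -1.55667618e-01],
       [ 0.00000000e+00,  0.00000000e+00,  0.00000000e+00,
         1.00000000e+00]])}
{'time_s': 0.1, 'qpos': array([-7.70346683e+01,  3.02739726e+01,  8.21486612e+01, -6.02506809e-04,
        6.76900104e+01, -1.02281329e+01]), 'qd': array([-0.0431402 , -0.14020585, -0.12995266, -0.04011394, -0.00116667,
       -0.051303  ]), 'joint_torque': array([-4.43468434e-05, -4.43304026e+01, -1.78585714e+01, -3.07488153e-04,
        3.90109053e-03, -5.76374148e-06]), 'position': array([ 0.24601176, -0.57381942,  0.21713006]), 'tcp_rot': array([-1.79889047e+02, -1.94538728e-02,  2.31936750e+01]), 'contact_force': array([-0.3891385 ,  0.69182882,  0.39758907]), 'wrist_torque': array([-0.02087788, -0.02394266, -0.0121581 ]), 'grip_force': 0.0, 'gripper_width': 0.08486972323537777}
```

View pics/a.png

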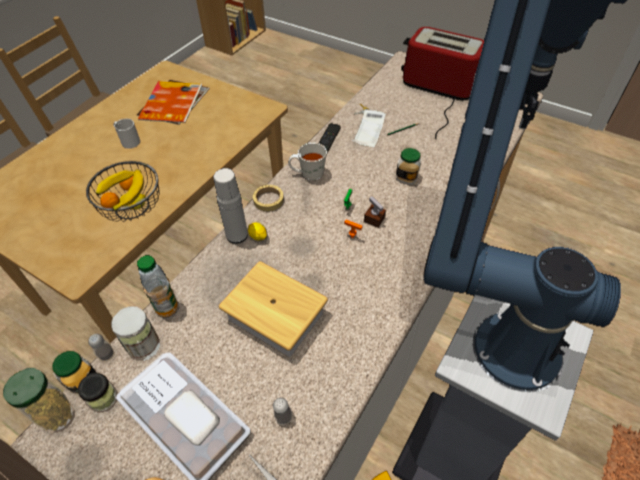

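View pics/b.png

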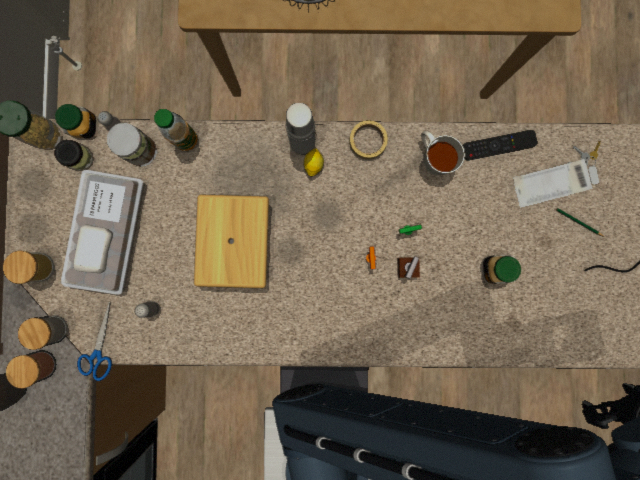

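The scene and top views show the knob in its block at about top px (410,267). The pilot hole is at (231,240), with the orange decoy at (371,258) and the green one at (411,230). Next I'll measure the knob and the hole.

```bash
cat >h.py <<'E'
import numpy as np,cv2
from rig import r
from scipy.spatial.transform import Rotation as Ro
def ray(n,u,v,z):
    c=r.get_calibration(n);d=np.array([(u-c['cx'])/c['fx'],(v-c['cy'])/c['fy'],1])
    o=-c['R'].T@c['t'];d=c['R'].T@d;return o+d*(z-o[2])/d[2]
def wray(u,v,z,st):
    c=r.get_calibration("wrist");x=(u-c['cx'])/c['fx'];y=(v-c['cy'])/c['fy'];t=np.hypot(x,y)
    d=np.array([x/t*np.sin(t),y/t*np.sin(t),np.cos(t)]);H=c['hand_eye']
    R=Ro.from_euler('xyz',st['tcp_rot'],degrees=True).as_matrix()
    o=R@H[:3,3]+st['position'];d=R@H[:3,:3]@d;return o+d*(z-o[2])/d[2]
def st():
    s=r.get_state();print('t',s['time_s'],'p',s['position'].round(4),s['tcp_rot'].round(2),'q',s['qpos'].round(1),'F',s['contact_force'].round(1),'w',s['gripper_width'],s['grip_force']);return s
E
python3 - <<'E'
from h import *
b=cv2.imread("pics/b.png");a=cv2.imread("pics/a.png")
def blob(m):
    n,l,s,c=cv2.connectedComponentsWithStats(m.astype(np.uint8));i=1+s[1:,4].argmax();return c[i],s[i]
g=b[225:255,218:245].max(2);c,s=blob(g<90);print(c+[218,225],s)
p=c+[218,225];print('pilot top',ray('top',*p,.076))
g=a[290:310,262:285].max(2);c,s=blob(g<90);print(c+[262,290],s);print('pilot scene',ray('scene',*(c+[262,290]),.076))
H=b[250:288,390:428].astype(int);m=(H.min(2)>110)&(H.max(2)-H.min(2)<40)
for u,v in((410,267),(404,277),(417,258)):print(ray('top',u,v,.08))
print('lid',[ray('top',u,v,.076).round(3) for u,v in((197,195),(269,196),(268,287),(195,286))])
print('orange',ray('top',371,258,.03),'green',ray('top',411,230,.03),'salt',ray('top',147,310,.08))
k=np.hstack([cv2.resize(b[245:290,385:430],(400,400),interpolation=cv2.INTER_CUBIC),cv2.resize(a[190:235,352:397],(400,400),interpolation=cv2.INTER_CUBIC)]);cv2.imwrite("pics/c.png",k)
E
```

```text
[229.57142857 240.        ] [11 14  3  4  7]
pilot top [0.57372142 0.24023331 0.076     ]
[272.5 301. ] [10 11  2  1  2]
pilot scene [0.57031331 0.242239   0.076     ]
[ 0.51141805 -0.19799088  0.08      ]
[ 0.48716921 -0.18342691  0.08      ]
[ 0.5333167  -0.21500474  0.08      ]
lid [array([0.683, 0.322, 0.076]), array([0.682, 0.146, 0.076]), array([0.461, 0.145, 0.076]), array([0.462, 0.322, 0.076])]
orange [ 0.53338083 -0.10845407  0.03      ] green [ 0.60479061 -0.20932897  0.03      ] salt [0.40344278 0.43515093 0.08      ]
```

View pics/c.png

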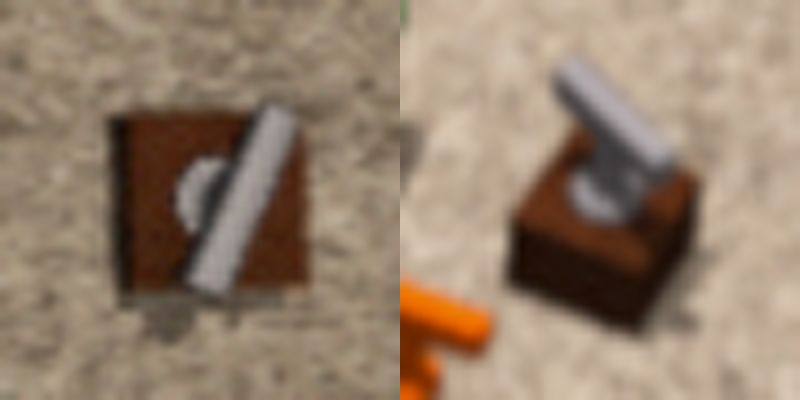

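The crop puts the bar's ends at about top px (416.7,256.8) and (408.3,277.6), so its yaw is about -22°, or 158° turned half round. I'll approach at yaw 158 so that joint 6 keeps enough range for the clockwise drive.

Emit:
{"fn": "drive_tool", "kwargs": {"moves": [[[0.0326,-0.0201,0],[0,0,0]],[[0.0326,-0.0201,0],[0,0,0]],[[0.0326,-0.0201,0],[0,0,0]],[[0.0326,-0.0201,0],[0,0,0]],[[0.0326,-0.0201,0],[0,0,0]]], "hand": 0.05}}

```text
time_s: 0.52
position: [0.3568, -0.4161, 0.2176]
tcp_rot: [-179.9, 0.0, 23.1]
contact_force: [-0.3, -0.0, -0.1]
gripper_width: 0.0502
grip_force: 0.0
```

Emit:
{"fn": "drive_tool", "kwargs": {"moves": [[[0.0326,-0.0201,0],[0,0,0]],[[0.0326,-0.0201,0],[0,0,0]],[[0.0326,-0.0201,0],[0,0,0]],[[0.0326,-0.0201,0],[0,0,0]],[[0.0326,-0.0201,0],[0,0,0]]]}}

```text
time_s: 0.93
position: [0.4672, -0.2594, 0.2177]
tcp_rot: [-180.0, 0.0, 23.2]
contact_force: [0.6, -1.4, 0.1]
gripper_width: 0.0502
grip_force: 0.0
```

Emit:
{"fn": "drive_tool", "kwargs": {"moves": [[[0.0326,-0.0201,0],[0,0,0]],[[0.0326,-0.0201,0],[0,0,0]],[[0,0,0],[0,0,-7.1]],[[0,0,0],[0,0,-7.1]],[[0,0,0],[0,0,-7.1]]]}}

```text
time_s: 1.35
position: [0.511, -0.1973, 0.2176]
tcp_rot: [-179.9, 0.0, 45.0]
contact_force: [-0.8, 0.1, -0.0]
gripper_width: 0.0502
grip_force: 0.0
```

Emit:
{"fn": "drive_tool", "kwargs": {"moves": [[[0,0,0],[0,0,-7.1]],[[0,0,0],[0,0,-7.1]],[[0,0,0],[0,0,-7.1]],[[0,0,0],[0,0,-7.1]],[[0,0,0],[0,0,-7.1]]]}}

```text
time_s: 1.77
position: [0.5104, -0.1985, 0.2176]
tcp_rot: [-179.9, -0.0, 80.3]
contact_force: [0.0, 1.4, -0.3]
gripper_width: 0.0501
grip_force: 0.0
```

Emit:
{"fn": "drive_tool", "kwargs": {"moves": [[[0,0,0],[0,0,-7.1]],[[0,0,0],[0,0,-7.1]],[[0,0,0],[0,0,-7.1]],[[0,0,0],[0,0,-7.1]],[[0,0,0],[0,0,-7.1]]]}}

```text
time_s: 2.18
position: [0.5104, -0.1985, 0.2176]
tcp_rot: [-180.0, -0.1, 115.8]
contact_force: [0.2, -0.4, -0.8]
gripper_width: 0.0502
grip_force: 0.0
```

Emit:
{"fn": "drive_tool", "kwargs": {"moves": [[[0,0,0],[0,0,-7.1]],[[0,0,0],[0,0,-7.1]],[[0,0,0],[0,0,-7.1]],[[0,0,0],[0,0,-7.1]],[[0,0,0],[0,0,-7.1]]]}}

```text
time_s: 2.6
position: [0.5104, -0.1985, 0.2176]
tcp_rot: [180.0, -0.1, 151.3]
contact_force: [-0.0, 0.4, -0.2]
gripper_width: 0.0503
grip_force: 0.0
```

Emit:
{"fn": "drive_tool", "kwargs": {"moves": [[[0,0,0],[0,0,-7]],[[0,0,0],[0,0,0]],[[0,0,0],[0,0,0]]]}}

```text
time_s: 2.85
position: [0.5105, -0.1985, 0.2177]
tcp_rot: [180.0, -0.0, 157.8]
contact_force: [-0.7, -0.4, 0.2]
gripper_width: 0.0501
grip_force: 0.0
```

```bash
python3 - <<'E'
from h import *
s=st();w=r.grab_frame("wrist");cv2.imwrite("pics/w.png",w[...,::-1])
print(ray('top',412.6,267.2,.08),ray('top',416.7,256.8,.08),ray('top',408.3,277.6,.08))
E
```

```text
t 2.85 p [ 0.5105 -0.1985  0.2177] [ 1.7999e+02 -4.0000e-02  1.5781e+02] q [ -32.9   24.3   93.2    0.    62.5 -100.8] F [-0.7 -0.4  0.2] w 0.05006478445233067 0.0
[ 0.51098155 -0.20428656  0.08      ] [ 0.53621738 -0.21428542  0.08      ] [ 0.48579903 -0.19382643  0.08      ]
```

View pics/w.png

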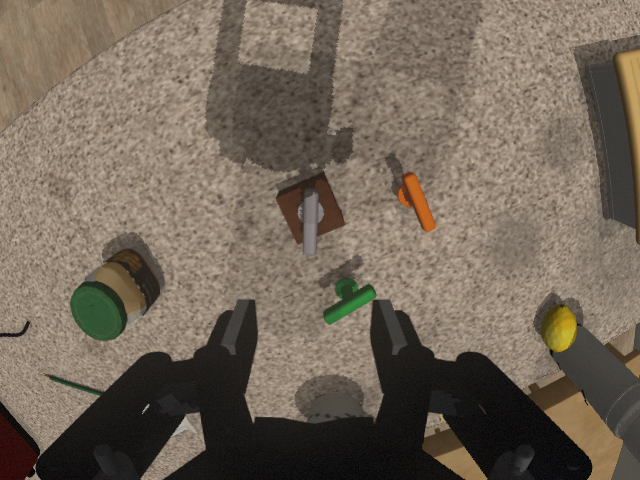

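The wrist view shows the grey bar from (312,190) to (310,253), almost in line with the tool. The fingers are clear of the two decoys.

```bash
cat >>h.py <<'E'
def tool(s,P):
    R=Ro.from_euler('xyz',s['tcp_rot'],degrees=True).as_matrix();return R.T@(np.array(P)-s['position'])
def bar(w,z,s,box):
    x0,y0,x1,y1=box;c=w[y0:y1,x0:x1].astype(int)
    m=((c.min(2)>95)&(c.max(2)-c.min(2)<18)).astype(np.uint8)
    n,l,t,cc=cv2.connectedComponentsWithStats(m);i=1+t[1:,4].argmax()
    k=cv2.findContours((l==i).astype(np.uint8),0,2)[0][0]
    q=cv2.boxPoints(cv2.minAreaRect(k))+[x0,y0];print('px',q.round(1).tolist())
    P=np.array([wray(*p,z,s) for p in q]);e=[P[1]-P[0],P[2]-P[1]];e=max(e,key=np.linalg.norm)
    print('centre',P.mean(0).round(4),'len',np.linalg.norm(e),'yaw',np.degrees(np.arctan2(e[1],e[0])),'tool',tool(s,P.mean(0)).round(4))
E
python3 - <<'E'
from h import *
s=st();w=cv2.imread("pics/w.png")[...,::-1]
bar(w,.08,s,(275,170,350,265))
for p in((312,190),(310,253),(311,221)):print(wray(*p,.08,s))
E
```

```text
t 2.9 p [ 0.5106 -0.1986  0.2178] [ 1.7999e+02 -3.0000e-02  1.5783e+02] q [ -32.9   24.3   93.2    0.    62.5 -100.8] F [ 0.2  0.  -0.6] w 0.049832640426440894 0.0
px [[302.8, 254.0], [305.3, 192.7], [323.8, 193.4], [321.4, 254.7]]
centre [ 0.5126 -0.2002  0.08  ] len 0.052587315458739445 yaw 155.2053531770538 tool [-0.0025 -0.0008  0.1378]
[ 0.48556627 -0.19028138  0.08      ]
[ 0.5347643 -0.2122156  0.08     ]
[ 0.50918599 -0.20081949  0.08      ]
```

Emit:
{"fn": "drive_tool", "kwargs": {"moves": [[[-0.0018,-0.0012,0.03],[0,0,2.4]],[[0,0,0.035],[0,0,0]],[[0,0,0.035],[0,0,0]],[[0,0,0.03],[0,0,0]],[[0,0,0.017],[0,0,0]]]}}

```text
time_s: 3.32
position: [0.5102, -0.1994, 0.0678]
tcp_rot: [180.0, -0.3, 155.4]
contact_force: [-0.6, 1.0, 0.3]
gripper_width: 0.0501
grip_force: 0.0
```

Emit:
{"fn": "drive_tool", "kwargs": {"moves": [[[0,0,0],[0,0,0]],[[0,0,0],[0,0,0]],[[0,0,0],[0,0,0]],[[0,0,0],[0,0,0]],[[0,0,0],[0,0,0]]], "hand": 0}}

```text
time_s: 3.73
position: [0.5131, -0.2011, 0.0726]
tcp_rot: [-180.0, 0.2, 155.6]
contact_force: [-0.6, -0.0, 0.2]
gripper_width: -0.0001
grip_force: 0.0
```

The gripper closed on nothing, so I'll look before moving again.

```bash
python3 - <<'E'
from h import *
s=st();w=r.grab_frame("wrist");a=r.grab_frame("scene")
k=np.hstack([w[100:400,170:470],cv2.resize(a[170:245,340:415],(300,300))]);cv2.imwrite("pics/d.png",k[...,::-1])
E
```

```text
t 3.7333 p [ 0.5131 -0.2011  0.0726] [-179.97    0.2   155.58] q [-33.   36.8  99.7  -0.   43.3 -98.6] F [-0.6 -0.   0.2] w -0.0001253809063387759 0.0
```

View pics/d.png

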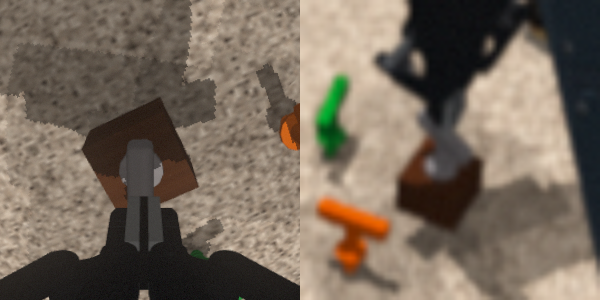

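Emit:
{"fn": "drive_tool", "kwargs": {"moves": [[[0,0,0],[0,0,0]],[[0,0,0],[0,0,0]],[[0,0,0],[0,0,0]]]}}

```text
time_s: 4.08
position: [0.5121, -0.2005, 0.0713]
tcp_rot: [-180.0, 0.0, 155.6]
contact_force: [0.4, 1.1, -0.9]
gripper_width: 0.0
grip_force: 0.0
```

```bash
python3 - <<'E'
from h import *
s=st();w=r.grab_frame("wrist")
k=cv2.resize(w[220:400,210:420],(798,600*180*798//(210*600)),interpolation=cv2.INTER_CUBIC)[:600];k=np.clip(k.astype(float)*1.8,0,255).astype(np.uint8)
k=cv2.resize(k,(700,600));cv2.imwrite("pics/e.png",k[...,::-1])
E
```

```text
t 4.0833 p [ 0.5121 -0.2005  0.0713] [-1.7999e+02  3.0000e-02  1.5559e+02] q [-33.   36.9  99.8  -0.   43.3 -98.6] F [ 0.4  1.1 -0.9] w 1.4522238941585514e-05 0.0
```

View pics/e.png

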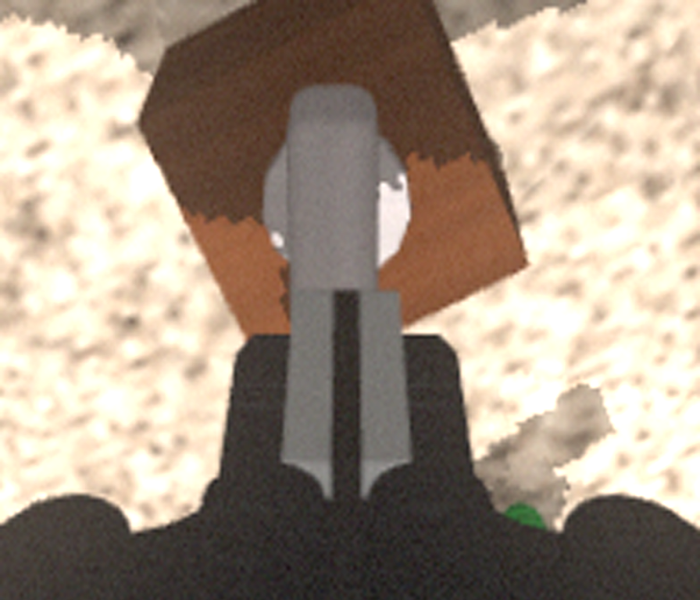

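The pads shut just above the bar: they hide its near half, and their tips sit behind where the bar should be gripped. So the fingertips reach less far than I assumed. I'll open, go 12 mm lower (still above the block by the stated geometry) and close again.

Emit:
{"fn": "drive_tool", "kwargs": {"moves": [[[0,0,0],[0,0,0]],[[0,0,0],[0,0,0]],[[0,0,0],[0,0,0]],[[0,0,0.006],[0,0,0]],[[0,0,0.006],[0,0,0]]], "hand": 0.04}}

```text
time_s: 4.55
position: [0.5122, -0.2006, 0.0588]
tcp_rot: [-180.0, 0.0, 155.6]
contact_force: [0.4, 0.5, 0.2]
gripper_width: 0.04
grip_force: 0.0
```

Emit:
{"fn": "drive_tool", "kwargs": {"moves": [[[0,0,0],[0,0,0]],[[0,0,0],[0,0,0]],[[0,0,0],[0,0,0]],[[0,0,0],[0,0,0]],[[0,0,0],[0,0,0]]], "hand": 0}}

```text
time_s: 4.97
position: [0.5119, -0.2004, 0.0589]
tcp_rot: [180.0, -0.0, 155.6]
contact_force: [0.3, 0.9, -1.6]
gripper_width: 0.0097
grip_force: 60.0
```

It grips, but 9.7 mm on a 12 mm bar means only the rounded top is caught. I'll open and go lower.

Emit:
{"fn": "drive_tool", "kwargs": {"moves": [[[0,0,0],[0,0,0]],[[0,0,0],[0,0,0]],[[0,0,0],[0,0,0]],[[0,0,0.005],[0,0,0]],[[0,0,0.005],[0,0,0]]], "hand": 0.03}}

```text
time_s: 5.38
position: [0.5123, -0.2007, 0.049]
tcp_rot: [-180.0, 0.1, 155.6]
contact_force: [-0.5, 0.1, 0.5]
gripper_width: 0.03
grip_force: 0.0
```

Emit:
{"fn": "drive_tool", "kwargs": {"moves": [[[0,0,0.003],[0,0,0]],[[0,0,0],[0,0,0]]]}}

```text
time_s: 5.55
position: [0.5114, -0.2001, 0.045]
tcp_rot: [180.0, -0.1, 155.6]
contact_force: [0.2, 0.6, 0.2]
gripper_width: 0.0296
grip_force: 0.0
```

```bash
python3 - <<'E'
from h import *
s=st();w=r.grab_frame("wrist")
k=w[200:440,180:460];k=np.clip(k.astype(float)*1.8,0,255).astype(np.uint8)
k=cv2.resize(k,(700,600),interpolation=cv2.INTER_CUBIC);cv2.imwrite("pics/f.png",k[...,::-1])
E
```

```text
t 5.55 p [ 0.5114 -0.2001  0.045 ] [ 1.7998e+02 -1.1000e-01  1.5559e+02] q [-33.   39.4 100.5   0.   40.2 -98.6] F [0.2 0.6 0.2] w 0.02960216473355379 0.0
```

View pics/f.png

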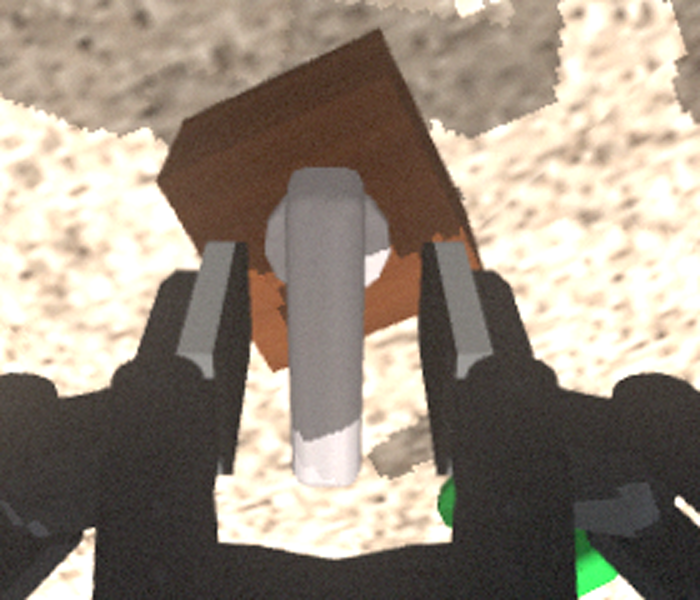

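The pads now straddle the bar (crop columns 245 to 425, bar at 290 to 362). I'll close.

Emit:
{"fn": "drive_tool", "kwargs": {"moves": [[[0,0,0],[0,0,0]],[[0,0,0],[0,0,0]],[[0,0,0],[0,0,0]],[[0,0,0],[0,0,0]],[[0,0,0],[0,0,0]]], "hand": 0}}

```text
time_s: 6.02
position: [0.5119, -0.2004, 0.046]
tcp_rot: [180.0, -0.0, 155.6]
contact_force: [0.0, 0.8, -1.7]
gripper_width: 0.0106
grip_force: 60.9
```

Emit:
{"fn": "drive_tool", "kwargs": {"moves": [[[0,0,-0.015],[0,0,0]],[[0,0,-0.02],[0,0,0]],[[0,0,-0.03],[0,0,0]],[[0,0,-0.03],[0,0,0]],[[0,0,-0.03],[0,0,0]]]}}

```text
time_s: 6.43
position: [0.5114, -0.2001, 0.172]
tcp_rot: [180.0, -0.1, 155.6]
contact_force: [1.2, -0.0, -2.3]
gripper_width: 0.0106
grip_force: 60.9
```

Emit:
{"fn": "drive_tool", "kwargs": {"moves": [[[0,0,0],[0,0,0]],[[0,0,0],[0,0,0]],[[0,0,0],[0,0,0]]]}}

```text
time_s: 6.68
position: [0.5112, -0.1999, 0.1704]
tcp_rot: [180.0, -0.1, 155.6]
contact_force: [0.1, 0.8, -2.2]
gripper_width: 0.0107
grip_force: 61.0
```

```bash
python3 - <<'E'
from h import *
s=st();w=r.grab_frame("wrist");a=r.grab_frame("scene")
k=w[200:440,180:460];k=np.clip(k.astype(float)*1.8,0,255).astype(np.uint8)
k=np.hstack([cv2.resize(k,(400,400)),cv2.resize(a[120:230,335:445],(400,400),interpolation=cv2.INTER_CUBIC)]);cv2.imwrite("pics/g.png",k[...,::-1])
E
```

```text
t 6.6833 p [ 0.5112 -0.1999  0.1704] [ 1.7999e+02 -9.0000e-02  1.5559e+02] q [-33.   28.   95.8   0.   56.3 -98.6] F [ 0.1  0.8 -2.2] w 0.010663197198809319 60.97348700277507
```

View pics/g.png

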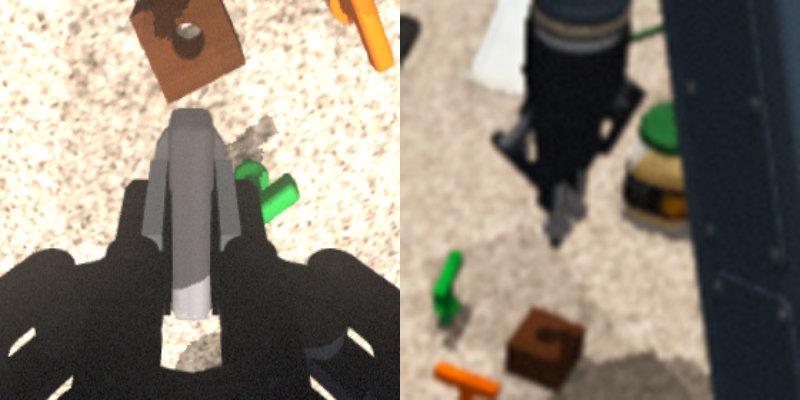

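The knob is held and clear of the block. Now I'll carry it toward the lid, stopping short so that the wrist camera can see the hole.

Emit:
{"fn": "drive_tool", "kwargs": {"moves": [[[0.0064,0.0355,0],[0,0,0]],[[0.0064,0.0355,0],[0,0,0]],[[0.0064,0.0355,0],[0,0,0]],[[0.0064,0.0355,0],[0,0,0]],[[0.0064,0.0355,0],[0,0,0]]]}}

```text
time_s: 7.2
position: [0.5552, -0.0239, 0.1691]
tcp_rot: [-180.0, -0.2, 155.6]
contact_force: [0.9, -0.8, -1.2]
gripper_width: 0.0103
grip_force: 60.9
```

Emit:
{"fn": "drive_tool", "kwargs": {"moves": [[[0.0064,0.0355,0],[0,0,0]],[[0.0064,0.0355,0],[0,0,0]],[[0.0064,0.0355,0],[0,0,0]],[[0.0064,0.0355,0],[0,0,0]],[[0.0064,0.0355,0],[0,0,0]]]}}

```text
time_s: 7.62
position: [0.5993, 0.151, 0.1688]
tcp_rot: [-179.9, -0.2, 155.6]
contact_force: [0.5, 0.1, -1.7]
gripper_width: 0.0107
grip_force: 60.9
```

Emit:
{"fn": "drive_tool", "kwargs": {"moves": [[[0.0064,0.0355,0],[0,0,0]],[[0.0064,0.0355,0],[0,0,0]],[[0,0,0],[0,0,0]],[[0,0,0],[0,0,0]],[[0,0,0],[0,0,0]]]}}

```text
time_s: 8.03
position: [0.6167, 0.2188, 0.169]
tcp_rot: [-179.8, -0.2, 155.6]
contact_force: [-0.1, -0.4, -2.2]
gripper_width: 0.0108
grip_force: 61.0
```

```bash
python3 - <<'E'
from h import *
s=st();w=r.grab_frame("wrist")
cv2.imwrite("pics/h.png",w[...,::-1])
zt=s['position'][2]+.034
for p in((314.5,273),(314.5,391)):print('bar end tool',tool(s,wray(*p,zt,s)).round(4))
E
```

```text
t 8.0333 p [0.6167 0.2188 0.169 ] [-179.83   -0.18  155.64] q [  9.8  35.7  80.1  -0.   64.5 -55.8] F [-0.1 -0.4 -2.2] w 0.010848118785688064 60.95642103580758
bar end tool [ 0.0292 -0.0003 -0.0339]
bar end tool [-0.0264 -0.0003 -0.0341]
```

View pics/h.png

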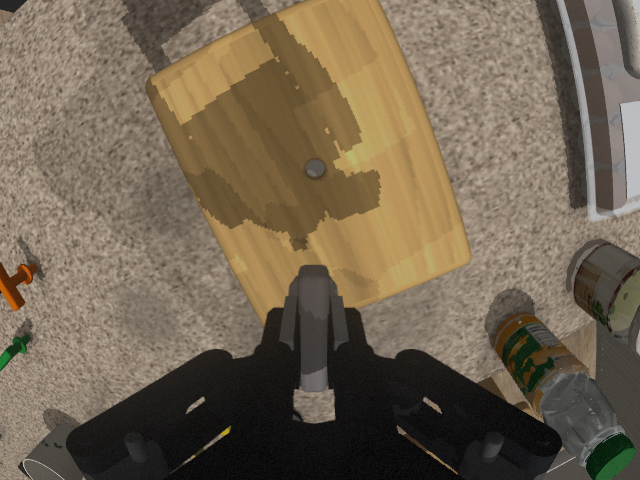

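The hole is at (316,168) and the bar runs from (314,273) to (314,391).

```bash
python3 - <<'E'
from h import *
s=st();w=cv2.imread("pics/h.png").astype(int)
c=w[150:186,298:334];m=((c.max(2)-c.min(2)<45)).astype(np.uint8)
n,l,t,cc=cv2.connectedComponentsWithStats(m);i=1+t[1:,4].argmax();p=cc[i]+[298,150];print(p,t[i])
P=wray(*p,.076,s);print('pilot',P,'tool',tool(s,P),'from eye',wray(316,168,.076,s))
a=cv2.imread("pics/b.png")[228:252,220:242].max(2);print((a<130).sum());ys,xs=np.where(a<130);print(ray('top',xs.mean()+220,ys.mean()+228,.076))
E
```

```text
t 8.0833 p [0.6169 0.2181 0.1694] [-1.7986e+02 -1.5000e-01  1.5556e+02] q [  9.7  35.6  80.1  -0.   64.5 -55.8] F [-0.2 -0.2 -1.6] w 0.010527751714390408 60.95682338811457
[314.93036212 168.85236769] [  7   8  22  22 359]
pilot [0.57190209 0.23863958 0.076     ] tool [0.04925191 0.00032731 0.09356111] from eye [0.57166929 0.23953447 0.076     ]
30
[0.57260301 0.23787619 0.076     ]
```

Emit:
{"fn": "drive_tool", "kwargs": {"moves": [[[0.024,0.0002,0],[0,0,0]],[[0.024,0.0002,0],[0,0,0]],[[0,0,0],[0,0,-7]],[[0,0,0],[0,0,-7]],[[0,0,0],[0,0,-7]]]}}

```text
time_s: 8.5
position: [0.5738, 0.2377, 0.1708]
tcp_rot: [-180.0, -0.1, 176.8]
contact_force: [-0.2, -0.4, -1.3]
gripper_width: 0.0105
grip_force: 61.0
```

Emit:
{"fn": "drive_tool", "kwargs": {"moves": [[[0,0,0.02],[0,0,-7]],[[0,0,0.02],[0,0,0]],[[0,0,0.012],[0,0,0]],[[0,0,0],[0,0,0]],[[0,0,0],[0,0,0]]]}}

```text
time_s: 8.92
position: [0.574, 0.2382, 0.1183]
tcp_rot: [-180.0, -0.1, -176.5]
contact_force: [-0.2, -0.5, -1.4]
gripper_width: 0.0101
grip_force: 60.9
```

```bash
python3 - <<'E'
from h import *
s=st();print(tool(s,[.572,.2387,.076]))
E
```

```text
t 8.9167 p [0.574  0.2382 0.1183] [-1.7998e+02 -1.3000e-01 -1.7651e+02] q [ 12.3  37.   87.5  -0.   55.7 -81.2] F [-0.2 -0.5 -1.4] w 0.010121563450353258 60.9461388993077
[0.00190898 0.00063069 0.04229816]
```

Emit:
{"fn": "drive_tool", "kwargs": {"moves": [[[0.0009,0.0006,0.005],[0,0,0]],[[0,0,0.004],[0,0,0]],[[0,0,0.003],[0,0,0]],[[0,0,0.003],[0,0,0]],[[0,0,0],[0,0,0]]]}}

```text
time_s: 9.33
position: [0.5732, 0.2399, 0.1036]
tcp_rot: [-180.0, -0.0, -176.4]
contact_force: [0.1, -0.2, -1.6]
gripper_width: 0.0104
grip_force: 60.9
```

Emit:
{"fn": "drive_tool", "kwargs": {"moves": [[[0,0,0.002],[0,0,0]],[[0,0,0.002],[0,0,0]],[[0,0,0],[0,0,0]]]}}

```text
time_s: 9.58
position: [0.5733, 0.2399, 0.0997]
tcp_rot: [-180.0, -0.0, -176.4]
contact_force: [-0.5, -0.1, -1.6]
gripper_width: 0.0103
grip_force: 60.9
```

Emit:
{"fn": "drive_tool", "kwargs": {"moves": [[[0,0,0.003],[0,0,0]],[[0,0,0.003],[0,0,0]],[[0,0,0.003],[0,0,0]],[[0,0,0],[0,0,0]],[[0,0,0],[0,0,0]]]}}

```text
time_s: 10.0
position: [0.573, 0.2399, 0.0904]
tcp_rot: [-180.0, -0.1, -176.4]
contact_force: [-0.8, 0.3, -1.7]
gripper_width: 0.0108
grip_force: 61.0
```

Emit:
{"fn": "drive_tool", "kwargs": {"moves": [[[0,0,0.002],[0,0,0]],[[0,0,0.001],[0,0,0]],[[0,0,0],[0,0,0]]]}}

```text
time_s: 10.25
position: [0.5731, 0.2399, 0.0881]
tcp_rot: [-180.0, -0.1, -176.4]
contact_force: [-3.0, -0.5, 1.3]
gripper_width: 0.0102
grip_force: 61.4
```

Emit:
{"fn": "drive_tool", "kwargs": {"moves": [[[0,0,0.001],[0,0,0]],[[0,0,0.001],[0,0,0]],[[0,0,0],[0,0,0]],[[0,0,0],[0,0,0]]]}}

```text
time_s: 10.58
position: [0.5732, 0.2399, 0.0871]
tcp_rot: [-180.0, -0.0, -176.4]
contact_force: [-4.2, -0.9, 7.0]
gripper_width: 0.0103
grip_force: 62.2
```

Emit:
{"fn": "drive_tool", "kwargs": {"moves": [[[0.001,0,0.001],[0,0,0]],[[0,0,0.001],[0,0,0]],[[0,0,0.0015],[0,0,0]],[[0,0,0],[0,0,0]],[[0,0,0],[0,0,0]]]}}

```text
time_s: 11.0
position: [0.5732, 0.24, 0.0854]
tcp_rot: [180.0, 0.1, -176.4]
contact_force: [-5.2, -1.0, 15.2]
gripper_width: 0.0106
grip_force: 63.3
```

Emit:
{"fn": "drive_tool", "kwargs": {"moves": [[[0,0,0.0008],[0,0,5]],[[0,0,0.0001],[0,0,7]],[[0,0,0.0001],[0,0,7]],[[0,0,0.0001],[0,0,7]],[[0,0,0.0001],[0,0,7]]]}}

```text
time_s: 11.42
position: [0.5735, 0.2402, 0.0846]
tcp_rot: [179.9, 0.1, 150.3]
contact_force: [-5.3, -0.8, 15.7]
gripper_width: 0.0103
grip_force: 63.5
```

Emit:
{"fn": "drive_tool", "kwargs": {"moves": [[[0,0,0.0007],[0,0,7]],[[0,0,0.0004],[0,0,7]],[[0,0,0.0003],[0,0,7]],[[0,0,0.0001],[0,0,7]],[[0,0,0.0001],[0,0,7]]]}}

```text
time_s: 11.83
position: [0.5739, 0.24, 0.0836]
tcp_rot: [179.8, 0.1, 115.3]
contact_force: [-6.2, -2.0, 18.7]
gripper_width: 0.0106
grip_force: 64.0
```

Emit:
{"fn": "drive_tool", "kwargs": {"moves": [[[0,0,0.0003],[0,0,7]],[[0,0,0.0002],[0,0,7]],[[0,0,0.0002],[0,0,7]],[[0,0,0.0001],[0,0,7]],[[0,0,0.0001],[0,0,7]]]}}

```text
time_s: 12.25
position: [0.5741, 0.2397, 0.0829]
tcp_rot: [179.8, -0.0, 80.3]
contact_force: [-5.5, -2.1, 19.8]
gripper_width: 0.0107
grip_force: 64.2
```

Emit:
{"fn": "drive_tool", "kwargs": {"moves": [[[0,0,0.0002],[0,0,7]],[[0,0,0.0002],[0,0,7]],[[0,0,0.0001],[0,0,7]],[[0,0,0.0001],[0,0,7]],[[0,0,0.0001],[0,0,7]]]}}

```text
time_s: 12.67
position: [0.5748, 0.2402, 0.0827]
tcp_rot: [179.8, -0.3, 45.3]
contact_force: [-6.6, -0.9, 20.9]
gripper_width: 0.0108
grip_force: 64.2
```

Emit:
{"fn": "drive_tool", "kwargs": {"moves": [[[0,0,0.0002],[0,0,7]],[[0,0,0.0002],[0,0,7]],[[0,0,0.0001],[0,0,7]],[[0,0,0.0001],[0,0,7]],[[0,0,0.0001],[0,0,7]]]}}

```text
time_s: 13.08
position: [0.5747, 0.2401, 0.0823]
tcp_rot: [180.0, -0.3, 10.3]
contact_force: [-6.9, -1.3, 23.9]
gripper_width: 0.0104
grip_force: 64.5
```

```bash
python3 - <<'E'
from h import *
s=st();print(s['wrist_torque'],s['joint_torque'])
E
```

```text
t 13.0833 p [0.5747 0.2401 0.0823] [179.96  -0.33  10.32] q [12.4 39.8 88.8 -0.1 51.  92.2] F [-6.9 -1.3 23.9] w 0.010393228214664605 64.54378564842045
[-0.41339194  1.31503239  0.05455122] [ -0.6708483  -33.6640799  -12.11200297   0.24365173  -2.22134605
  -0.83896743]
```

Emit:
{"fn": "drive_tool", "kwargs": {"moves": [[[0,0,0],[0,0,7]],[[0,0,0],[0,0,7]],[[0,0,0],[0,0,7]],[[0,0,0],[0,0,7]],[[0,0,0],[0,0,7]]]}}

```text
time_s: 13.5
position: [0.5743, 0.2398, 0.0823]
tcp_rot: [-179.9, -0.3, -24.7]
contact_force: [-7.0, -2.1, 22.5]
gripper_width: 0.0106
grip_force: 64.6
```

```bash
python3 - <<'E'
from h import *
s=st();print(s['wrist_torque'],s['joint_torque'])
E
```

```text
t 13.5 p [0.5743 0.2398 0.0823] [-179.9    -0.26  -24.67] q [ 1.240e+01  3.980e+01  8.890e+01 -1.000e-01  5.110e+01  1.272e+02] F [-7.  -2.1 22.5] w 0.010603561132594341 64.55749257467687
[-0.58197205  1.40524664  0.16670076] [ -0.25986884 -33.70767832 -12.4436143    0.41307234  -2.42883772
  -0.83194479]
```

Emit:
{"fn": "drive_tool", "kwargs": {"moves": [[[0,0,0],[0,0,7]],[[0,0,0],[0,0,7]],[[0,0,0],[0,0,7]],[[0,0,0],[0,0,7]],[[0,0,0],[0,0,0]]]}}

```text
time_s: 13.92
position: [0.5739, 0.2396, 0.0822]
tcp_rot: [-179.8, -0.2, -52.6]
contact_force: [-7.0, -3.8, 24.5]
gripper_width: 0.0108
grip_force: 64.6
```

```bash
python3 - <<'E'
from h import *
s=st();print(s['wrist_torque'])
a=r.grab_frame("scene");w=r.grab_frame("wrist")
k=np.hstack([cv2.resize(np.clip(w[200:440,180:460]*1.5,0,255).astype(np.uint8),(400,400)),cv2.resize(a[240:340,220:320],(400,400),interpolation=cv2.INTER_CUBIC)]);cv2.imwrite("pics/i.png",k[...,::-1])
E
```

```text
t 13.9167 p [0.5739 0.2396 0.0822] [-1.7984e+02 -1.6000e-01 -5.2600e+01] q [ 1.240e+01  3.980e+01  8.890e+01 -1.000e-01  5.110e+01  1.551e+02] F [-7.  -3.8 24.5] w 0.010818094395369973 64.60448764264584
[-0.70657453  1.5257254  -0.07216296]
```

z is steady and the load holds with more turning, so the collar looks seated. I'll ease off the push, open and retreat, then check.

Emit:
{"fn": "drive_tool", "kwargs": {"moves": [[[0,0,-0.002],[0,0,0]],[[0,0,-0.002],[0,0,0]],[[0,0,-0.002],[0,0,0]],[[0,0,-0.001],[0,0,0]],[[0,0,0],[0,0,0]]]}}

```text
time_s: 14.43
position: [0.5735, 0.2395, 0.0853]
tcp_rot: [-179.9, -0.1, -52.4]
contact_force: [-1.8, -1.3, 5.5]
gripper_width: 0.0106
grip_force: 61.9
```

```bash
python3 - <<'E'
from h import *
s=st()
E
```

```text
t 14.4333 p [0.5735 0.2395 0.0853] [-1.7991e+02 -1.0000e-01 -5.2390e+01] q [ 1.240e+01  3.950e+01  8.880e+01 -1.000e-01  5.160e+01  1.548e+02] F [-1.8 -1.3  5.5] w 0.010551510300880173 61.920808525756
```

The unloaded height works out to 0.0763, against a lid top of 0.076, so it is seated. Opening now.

Emit:
{"fn": "drive_tool", "kwargs": {"moves": [[[0,0,-0.0015],[0,0,0]],[[0,0,0],[0,0,0]],[[0,0,0],[0,0,0]],[[0,0,0],[0,0,0]],[[0,0,0],[0,0,0]]], "hand": 0.04}}

```text
time_s: 14.85
position: [0.5727, 0.24, 0.0855]
tcp_rot: [-180.0, 0.0, -52.4]
contact_force: [0.3, 0.4, 0.2]
gripper_width: 0.0401
grip_force: 0.0
```

Emit:
{"fn": "drive_tool", "kwargs": {"moves": [[[0,0,-0.01],[0,0,0]],[[0,0,-0.03],[0,0,0]],[[0,0,-0.035],[0,0,0]],[[0,0,-0.035],[0,0,0]],[[-0.04,0,0],[0,0,0]]]}}

```text
time_s: 15.27
position: [0.5582, 0.2691, 0.2045]
tcp_rot: [-179.0, -0.6, -52.8]
contact_force: [1.5, 0.7, 1.0]
gripper_width: 0.0398
grip_force: 0.0
```

Emit:
{"fn": "drive_tool", "kwargs": {"moves": [[[-0.04,0,0],[0,0,0]],[[0,0,0],[0,0,0]],[[0,0,0],[0,0,0]]]}}

```text
time_s: 15.52
position: [0.5223, 0.3049, 0.1969]
tcp_rot: [-180.0, -0.0, -52.2]
contact_force: [-0.1, -0.8, -0.3]
gripper_width: 0.04
grip_force: 0.0
```

```bash
python3 - <<'E'
from h import *
s=st();a=r.grab_frame("scene");w=r.grab_frame("wrist")
from scipy.spatial.transform import Rotation
c=w[60:260,200:420]
k=np.hstack([cv2.resize(c,(440,400),interpolation=cv2.INTER_CUBIC),cv2.resize(a[260:340,232:304],(360,400),interpolation=cv2.INTER_CUBIC)]);cv2.imwrite("pics/j.png",k[...,::-1])
E
```

```text
t 15.5167 p [0.5223 0.3049 0.1969] [-1.7996e+02 -1.0000e-02 -5.2190e+01] q [ 19.7  30.   86.4   0.   63.6 161.9] F [-0.1 -0.8 -0.3] w 0.040039937906930244 0.0
```

View pics/j.png

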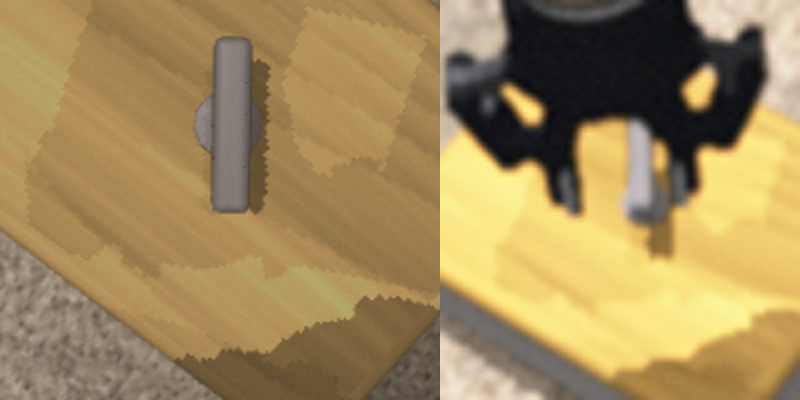

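The knob stands upright with the bar in line with the tool, so it did not slip in the grip. To confirm the collar is home, I'll touch the shut fingertips lightly on the lid and then on the bar top. Seated, the heights should differ by 44 mm.

Emit:
{"fn": "drive_tool", "kwargs": {"moves": [[[0.03,0,0.01],[0,0,0]],[[0,0,0.035],[0,0,0]],[[0,0,0.035],[0,0,0]],[[0,0,0.035],[0,0,0]],[[0,0,0.01],[0,0,0]]], "hand": 0}}

```text
time_s: 16.03
position: [0.5396, 0.2768, 0.0658]
tcp_rot: [179.5, 0.2, -52.5]
contact_force: [-1.0, 0.1, 0.2]
gripper_width: -0.0002
grip_force: 0.0
```

Emit:
{"fn": "drive_tool", "kwargs": {"moves": [[[0,0,0.001],[0,0,0]],[[0,0,0.001],[0,0,0]],[[0,0,0],[0,0,0]]]}}

```text
time_s: 16.28
position: [0.5439, 0.2796, 0.0705]
tcp_rot: [-179.8, -0.1, -52.4]
contact_force: [0.5, 0.3, 0.7]
gripper_width: -0.0002
grip_force: 0.0
```

Emit:
{"fn": "drive_tool", "kwargs": {"moves": [[[0,0,0.002],[0,0,0]],[[0,0,0.002],[0,0,0]],[[0,0,0],[0,0,0]],[[0,0,0],[0,0,0]]]}}

```text
time_s: 16.62
position: [0.5424, 0.2797, 0.0657]
tcp_rot: [-179.9, -0.0, -52.4]
contact_force: [-0.2, 0.1, -0.7]
gripper_width: 0.0
grip_force: 0.0
```

Emit:
{"fn": "drive_tool", "kwargs": {"moves": [[[0,0,0.001],[0,0,0]],[[0,0,0.001],[0,0,0]],[[0,0,0],[0,0,0]],[[0,0,0],[0,0,0]]]}}

```text
time_s: 16.95
position: [0.542, 0.2795, 0.0628]
tcp_rot: [180.0, 0.0, -52.4]
contact_force: [-0.9, 0.6, 0.5]
gripper_width: 0.0
grip_force: 0.0
```

Emit:
{"fn": "drive_tool", "kwargs": {"moves": [[[0,0,0.001],[0,0,0]],[[0,0,0.001],[0,0,0]],[[0,0,0.001],[0,0,0]],[[0,0,0],[0,0,0]],[[0,0,0],[0,0,0]]]}}

```text
time_s: 17.37
position: [0.5421, 0.2795, 0.0614]
tcp_rot: [-180.0, -0.0, -52.4]
contact_force: [-3.0, -0.3, 9.3]
gripper_width: -0.0001
grip_force: 4.7
```

Emit:
{"fn": "drive_tool", "kwargs": {"moves": [[[0,0,0.001],[0,0,0]],[[0,0,0],[0,0,0]],[[0,0,0],[0,0,0]]]}}

```text
time_s: 17.62
position: [0.5421, 0.2795, 0.0609]
tcp_rot: [-180.0, -0.0, -52.4]
contact_force: [-4.0, -1.7, 12.5]
gripper_width: 0.0004
grip_force: 6.2
```

The lid contact extrapolates to TCP z 0.0628, so the bar top should be at 0.1068 if seated.

Emit:
{"fn": "drive_tool", "kwargs": {"moves": [[[0,0,-0.035],[0,0,0]],[[0,0,-0.035],[0,0,0]],[[0.025,0,0],[0,0,0]],[[0.0255,0,0],[0,0,0]],[[0,0,0],[0,0,0]]]}}

```text
time_s: 18.03
position: [0.5768, 0.2367, 0.1302]
tcp_rot: [-179.8, -0.2, -52.6]
contact_force: [1.0, -0.3, 0.3]
gripper_width: -0.0001
grip_force: 0.0
```

Emit:
{"fn": "drive_tool", "kwargs": {"moves": [[[0,0,0.008],[0,0,0]],[[0,0,0.008],[0,0,0]],[[0,0,0],[0,0,0]],[[0,0,0],[0,0,0]],[[0,0,0],[0,0,0]]]}}

```text
time_s: 18.45
position: [0.572, 0.2401, 0.1122]
tcp_rot: [179.9, 0.0, -52.3]
contact_force: [0.1, 0.1, -0.6]
gripper_width: 0.0
grip_force: 0.0
```

Emit:
{"fn": "drive_tool", "kwargs": {"moves": [[[0,0,0.002],[0,0,0]],[[0,0,0.001],[0,0,0]],[[0,0,0],[0,0,0]],[[0,0,0],[0,0,0]]]}}

```text
time_s: 18.78
position: [0.5728, 0.2396, 0.11]
tcp_rot: [-180.0, -0.0, -52.4]
contact_force: [-0.8, 0.8, -0.6]
gripper_width: -0.0
grip_force: 0.0
```

Emit:
{"fn": "drive_tool", "kwargs": {"moves": [[[0,0,0.001],[0,0,0]],[[0,0,0.001],[0,0,0]],[[0,0,0],[0,0,0]],[[0,0,0],[0,0,0]]]}}

```text
time_s: 19.12
position: [0.5729, 0.2394, 0.1079]
tcp_rot: [180.0, 0.0, -52.4]
contact_force: [0.0, -0.2, -0.1]
gripper_width: -0.0
grip_force: 0.0
```

Emit:
{"fn": "drive_tool", "kwargs": {"moves": [[[0,0,0.001],[0,0,0]],[[0,0,0.001],[0,0,0]],[[0,0,0],[0,0,0]],[[0,0,0],[0,0,0]]]}}

```text
time_s: 19.45
position: [0.5736, 0.2396, 0.1066]
tcp_rot: [-179.9, -0.0, -52.4]
contact_force: [0.3, 1.2, 3.3]
gripper_width: -0.0003
grip_force: 1.9
```

The bar top is at 0.1071 against an expected 0.1068, so the collar is home within measuring error. I'll retreat and hand in.

Emit:
{"fn": "drive_tool", "kwargs": {"moves": [[[0,0,-0.02],[0,0,0]],[[0,0,-0.03],[0,0,0]],[[0,0,-0.03],[0,0,0]],[[0,0,0],[0,0,0]],[[0,0,0],[0,0,0]]]}}

```text
time_s: 19.87
position: [0.5739, 0.2397, 0.1877]
tcp_rot: [-179.8, -0.1, -52.4]
contact_force: [0.1, -0.3, -0.6]
gripper_width: -0.0004
grip_force: 0.0
```

```bash
python3 -c "
from h import *
st();print(r.hand_in())"
```

```text
t 19.8667 p [0.5739 0.2397 0.1877] [-1.798e+02 -1.000e-01 -5.240e+01] q [ 12.4  31.8  84.5  -0.   63.5 154.8] F [ 0.1 -0.3 -0.6] w -0.0003859020942733481 0.0
the job is handed in; nothing more can be done
None
```

The knob is driven home in the lid (collar seated to about 0.3 mm by a touch check, highest push about 26 N) and released; I went nowhere near the salt, lemon or honey, and handed the job in at 19.9 s.

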